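# Cap the bench tester and hang it on its hook

## Task

Lift the blue tester out of its grey dock, stand it upright on the pink mat and let go. While it stands there press its raised red cap fully home, then hang the tester by its black handle on the orange hook of the stand, behind the hook's upturned lip, hanging straight and still. Keep the tester upright throughout and leave the heat sink, fan bank, bottle and spool where they are.

Things in the scene. Friction and masses are not known exactly. Their poses are not given: they have to be found in the camera images.
- tester: blue loose tester, 0.35 kg: case 40 (x) x 172 (y) x 60 mm high, origin at the centre of its underside, z up; black arch handle on top (see bar). Flat shoulders beyond the handle, |y| = 46 to 86 mm, top at 60 mm; red cap on the +y one. Starts upright in the dock, case all but sunk in it (2 mm stand out), handle and cap above
- bar (a point): middle of the tester's handle bar, on its axis, 97 mm above the underside, axes as the tester's. The bar is level, round, 10 mm thick, along y, on two 10 mm round legs at y = -41 and +41 mm; the window under it is 72 mm wide and 32 mm high (60 to 92 mm above the underside). It can hang either way round
- cap (a joint): how far the red cap is pressed, m: 0 fully raised (8 mm up), 0.008 fully home; it starts at 0 to 0.002, stays where it is left and needs about 4 N to move
- cap_top (a point): centre of the top face of the red cap, 26 mm across, 8 mm thick, on the tester's +y shoulder 67 mm from the middle; 16 mm above the shoulder when raised, 8 mm when home
- dock: fixed grey dock, 64 x 196 mm (x, y), 66 mm high, with one slot 48 x 180 mm whose floor is 8 mm above the bench; origin at the centre of the underside; the tester stands in it with its axes along the dock's
- mat: flat pink mat on the bench, 260 x 280 mm (x, y), 1 mm thick, cannot be moved and does not hinder: things on it stand at bench height, z = 0; origin at its centre
- stand: fixed hook stand, origin on the bench below the hook; base plate 8 mm thick, x = -70 to +90 mm, 120 mm wide (y). Post 24 x 30 mm at x = +62 mm, 366 mm tall. Orange hook pointing to the stand's -x, reaching x = -55 mm; its back plate at x = +48 mm is 58 mm wide and ends 230 mm above the bench
- hook (a point): where the handle bar should rest: top face of the hook's level tongue (58 mm wide along y, 4 mm thick, top 200 mm above the bench), middle of its width, 26 mm behind (+x of) the upturned lip, which is 4 mm thick, as wide as the tongue and rises 10 mm above it; axes as the stand's
- heatsink: finned aluminium heat sink, 70 x 80 x 36 mm, loose, near the mat's +x edge; origin at the centre of the underside. Leave alone
- fans: steel fan bank with three black fans, a loose upright bar 28 x 172 x 58 mm (x, y, z), beside the dock on its +x side, roughly parallel to it; origin at the centre of the underside. Leave alone
- bottle: tall white bottle with a blue cap, 64 mm across, 235 mm high, loose, on one side of the stand (left or right); origin at the centre of the underside. Leave alone
- spool: yellow spool, 60 mm across, 50 mm high, loose, on the other side of the stand; origin at the centre of the underside. Leave alone
There are look-alikes about, which are no part of the job. There is more than one size of the tester; the one meant has the size given above.

How it is judged:
On the way, in this order (a step that is already met when the one before it is completed fails the run):
1. the tester stands upright on the mat, let go, its cap not yet home (x of tester in the frame of mat between -0.13 and 0.13 m and y of tester in the frame of mat between -0.14 and 0.14 m and height (world z) of tester below 0.006 m and angle between tester's own z axis and vertical below 0.1 rad and contact force between the fingers and tester below 0.1 N and linear speed of tester below 0.03 m/s), for 0.1 s.
2. the cap is pressed home while the tester stands on the mat (x of tester in the frame of mat between -0.13 and 0.13 m and y of tester in the frame of mat between -0.14 and 0.14 m and height (world z) of tester below 0.006 m and angle between tester's own z axis and vertical below 0.1 rad and value of joint cap above 0.0065 m), for 0.1 s.
At the end, for the whole second after the job is handed in: the tester hangs by its handle on the hook: bar on the tongue behind the lip (axis 0 to 12 mm above it, within 15 mm of its middle), upright within 0.15 rad, across the tongue within 0.25 rad, at rest, cap pressed in at least 6.5 of 8 mm (x of bar in the frame of hook between -0.024 and 0.06 m and y of bar in the frame of hook between -0.015 and 0.015 m and z of bar in the frame of hook between 0 and 0.012 m and angle between the y axis of tester and the y axis of stand, either way round below 0.25 rad and angle between tester's own z axis and vertical below 0.15 rad and linear speed of tester below 0.03 m/s and angular speed of tester below 0.3 rad/s and value of joint cap above 0.0065 m and contact force between tester and stand above 1 N); the robot touches nothing.
It fails at once if the heat sink is pushed more than 25 mm or knocked over (distance of heatsink from where it was at the start of the episode above 0.025 m or angle between heatsink's own z axis and vertical above 0.4 rad).
It fails at once if the fan bank is pushed more than 25 mm or knocked over (distance of fans from where it was at the start of the episode above 0.025 m or angle between fans's own z axis and vertical above 0.4 rad).
It fails at once if the bottle is pushed more than 25 mm or knocked over (distance of bottle from where it was at the start of the episode above 0.025 m or angle between bottle's own z axis and vertical above 0.4 rad).
It fails at once if the spool is pushed more than 25 mm or knocked over (distance of spool from where it was at the start of the episode above 0.025 m or angle between spool's own z axis and vertical above 0.4 rad).
It fails at once if the tester is tipped by more than 0.7 rad (angle between tester's own z axis and vertical above 0.7 rad).
It also fails if it takes over 72 s, if anything falls off the work surface, if the arm or the gripper's body presses on something with over 40 N, if the wrist force passes 120 N, or if a joint passes its speed limit or range.

## Robot

A 6-joint arm with a two-finger parallel gripper is mounted at the origin on the work surface. World frame = base frame: x ahead of the robot, y to its left, z up, the work surface at z = 0. Lengths are in m, angles in rad, forces in N, time in s.
With the tool pointing down it reaches from about 0.225 to 0.875 m from the base axis. Payload 3.4 kg.
Tool frame: the origin (TCP) lies where the fingers leave the gripper's body, on its centre line; the fingertips stand 73 mm ahead of it and the grasp point (between the pads) lies 54 mm ahead of it (manip.pinch_z is the distance from the TCP to the grasp point, in m); z points along the fingers, y is the line along which they close (so a half turn about z gives the same grasp; the last joint's range is limited). The gripper opens to 85 mm and grips with 20 to 120 N. Pads are 22 mm wide; open, the fingers measure 114 mm over their backs; the gripper's body (76 mm by 85 mm) begins 54 mm behind the grasp point. The pads swing forward as they close: fully open they stand 13 mm farther back than shut.
Start: joints at [-1.469, 0.276, 1.505, -0, 1.361, -0.121], TCP at [0.127, -0.561, 0.304] pointing down, gripper open.
Joint ranges: [-2.89, 2.89], [-0.75, 2.08], [0.22, 2.7], [-1.18, 4.32], [0.11, 2.71], [-2.7, 2.7]. Speed limits (rad/s): [2.57, 2.57, 3.14, 3.14, 3.14, 3.14].

## Interface

Orientations are given as a unit quaternion [w, x, y, z].
In Python, from rig import readout, imaging, manip gives the robot as it stands. The module is installed in compiled form; this text tells all that it offers.
- The arm moves only by the tool servo_tool, never from a script. Its argument "moves" is a list of rows, each an object with "dp": the shift along the tool's x, y, z in units of 0.2 m (1.0 is 0.2 m), a list of three; "delta_rot": the turn, a rotation vector about the tool's x, y, z in units of 0.1 rad (1.0 is 0.1 rad), a list of three; "fingers": the opening, from 0 (shut) to 1 (fully open). In form: [{"dp": [dx, dy, dz], "delta_rot": [wx, wy, wz], "fingers": fingers}, ...]. A call has 1 to 5 rows; each row shifts and turns the commanded pose from where the row before left it, along the tool's axes as they then stand; what a row does not reach is not made up. A row lasts 1/10 s, in which the tool goes at most 50 mm and 8.59 degrees, less where a joint would pass 70% of its speed; a pose out of reach is approached as far as the arm can. A call with a number of a shift or a turn outside -1 to 1 is refused whole. A call with a gripper value outside its range is refused whole. The fingers move at their own pace and stop on an object; "force" is the grip in N (left out, the last holds). Time passes only in rows, so rows that do not move let the fingers close. It gives the time, the measured TCP pose, the force, the opening and the grip force at its end, in the units of the state.
- readout.get_state(): the state, without advancing time (a new reading comes with each control period).
- imaging.get_image(name): name is "scene" or "top"; returns (picture, depth): 480x640x3 uint8, red, green, blue; 480x640 float32, m along the optical axis (not along the pixel's ray), 0 where there is no reading.
- imaging.calibration(name): a dict with "intrinsics" (3x3 intrinsics, pixels), "dist" ([k1, k2, p1, p2, k3] as OpenCV has them; the pictures are not rectified), "R" (3x3) and "t" (3): a world point X has camera coordinates R X + t. Camera axes: x right, y down, z forward; pixel columns grow to the right and rows downward; lengths in m; the calibration is good to about 2 mm. A picture is of the moment at which its call begins. calibration takes no time and is no camera call.
- manip.sign_off(): hands the job in; it is judged then, once.
The state is a dict: "clock": time; "qpos": joint angles; "qd": joint speeds; "effort": joint torques, N m; "position": TCP position; "ee_rot": TCP orientation; "contact_force": force on the tool from outside, world axes, zero at the start; "moment": the same for the moment, N m; "width": finger opening in m; "gripper_force": force on a finger pad.
Only numpy, scipy, OpenCV 4.12 (cv2) and the standard library are available. Lean on these libraries where they do the work, as an engineer would, in place of code of your own. Each camera call takes 0.05 s, during which the arm holds its last target. There are 200 camera calls.

## Working session

There is one attempt and no reset: what is moved stays moved. The work goes in short steps, Python scripts to look and compute and a tool call to move; the robot and the scene stay as the last step left them, time stands still between calls to the robot, and variables do not carry over. Pictures are saved under pics/ and viewed, at most 10 in all, crops included, and the job is handed in when it is done.

Besides the shell and the picture viewer there is one more tool, called after ">>>" as name([rows], argument=value, ...), one row to a line, values as JSON. servo_tool: Moves the arm, as the interface text tells. Its arguments: {"type":"object","properties":{"moves":{"type":"array"},"force":{"type":"number"}},"required":["moves"]}

```bash
mkdir -p pics; cat > h.py <<'E'
import numpy as np, cv2
from rig import readout, imaging, manip
def grab(n):
    im,d=imaging.get_image(n); return cv2.cvtColor(im,cv2.COLOR_RGB2BGR),d,imaging.calibration(n)
def world(px,depth,c):
    px=np.asarray(px,float).reshape(-1,1,2)
    u=cv2.undistortPoints(px,c["intrinsics"],np.array(c["dist"]))[:,0]
    z=np.asarray(depth).reshape(-1,1)
    return (np.c_[u,np.ones(len(u))]*z-c["t"])@np.array(c["R"])
def cloud(d,c):
    v,u=np.nonzero(d>0); w=np.full(d.shape+(3,),np.nan)
    w[v,u]=world(np.c_[u,v],d[v,u],c); return w
def plane(px,z,c):
    px=np.asarray(px,float).reshape(-1,2); a=world(px,np.ones(len(px)),c); o=-np.array(c["R"]).T@c["t"]
    r=a-o; return o+r*((z-o[2])/r[:,2])[:,None]
E
python3 - <<'E'
from h import *
for n in("top","scene"):
    i,d,c=grab(n); cv2.imwrite(f"pics/{n}0.png",i); np.savez(f"{n}0.npz",i=i,d=d); print(n,-np.array(c["R"]).T@c["t"],c["intrinsics"],c["R"])
s=readout.get_state(); print(s)
E
```

```text
top [ 0.25460425 -0.00720051  1.72152543] [[591.50656704   0.         323.8735956 ]
 [  0.         591.50656704 251.09241901]
 [  0.           0.           1.        ]] [[ 0.02465677 -0.99964473 -0.01012216]
 [-0.9872121  -0.02275247 -0.15778019]
 [ 0.15749383  0.01388307 -0.98742238]]
scene [1.614516   0.21871537 0.98104462] [[546.77339617   0.         321.98258939]
 [  0.         546.77339617 230.80197481]
 [  0.           0.           1.        ]] [[-0.19044465  0.98166887  0.007554  ]
 [ 0.58794897  0.12021803 -0.79991477]
 [-0.78615955 -0.14789812 -0.60006608]]
{'clock': 0.1, 'qpos': array([-1.46897197e+00,  2.76530609e-01,  1.50599167e+00, -1.37960308e-05,
        1.36074100e+00, -1.20976213e-01]), 'qd': array([ 0.00086274, -0.00114243, -0.00325075,  0.00015857, -0.00133952,
        0.00164121]), 'effort': array([ 3.25898764e-04, -4.17701590e+01, -2.46405137e+01, -1.08356944e-04,
        5.83957153e-03, -1.15336289e-05]), 'position': array([ 0.12702064, -0.56042799,  0.30313271]), 'ee_rot': array([-8.35340746e-04,  9.93800896e-01,  1.11171409e-01,  1.25391112e-06]), 'contact_force': array([ 0.12558621, -0.72318154,  0.37266116]), 'moment': array([ 0.03092122,  0.03190037, -0.00454408]), 'gripper_force': 0.0, 'width': 0.08538836184508293}
```

View pics/top0.png

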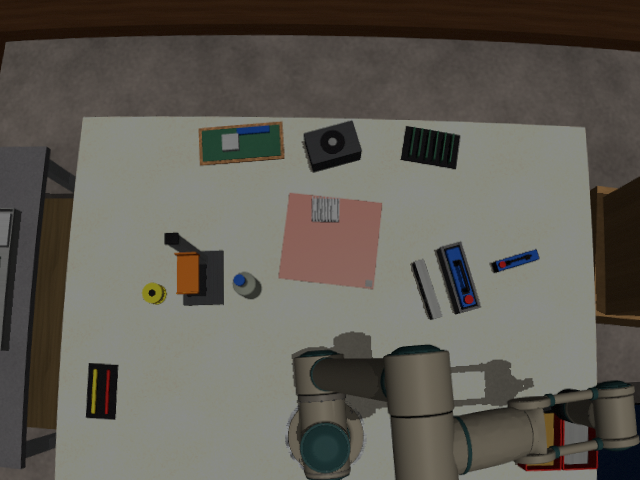

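View pics/scene0.png

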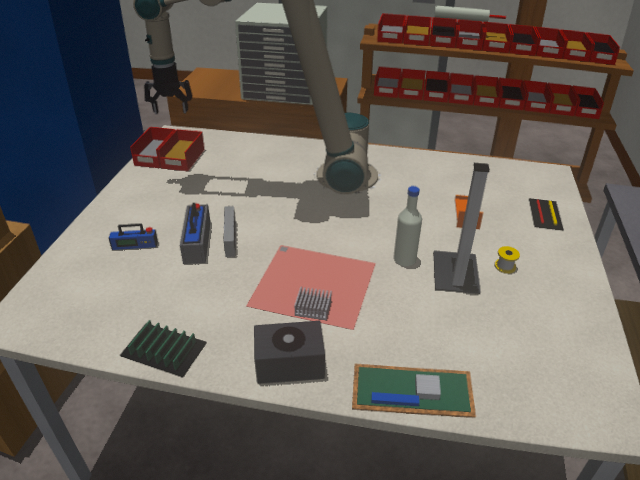

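The top view has the dock with the large tester at (459,278), red cap at (469,299), fan bank at (426,289). The look-alike is a small tester at (515,261) standing free. The mat is at (331,242), heat sink at (325,209), stand base at (204,278) with the orange hook at (188,273), bottle at (243,284) and spool at (153,293). In the scene view, (196,225) is the docked tester and (133,237) the small one. I choose the docked tester, since only it matches the description.

```bash
cat > m0.py <<'E'
from h import *
W={};I={}
for n in("top","scene"):
    z=np.load(n+"0.npz"); I[n]=z["i"]; W[n]=cloud(z["d"],imaging.calibration(n))
cv2.imwrite("pics/crop.png",np.hstack([cv2.resize(I["top"][230:325,400:550],(450,285),interpolation=2),cv2.resize(I["scene"][190:270,100:245],(345,285))[:,:345]]))
def rect(name,P):
    P=P[np.isfinite(P[:,2])]; r=cv2.minAreaRect((P[:,:2]*1000).astype(np.float32)); print(name,len(P),"c",np.round(r[0],1),"size",np.round(r[1],1),"ang",round(r[2],1),"z med/max",np.round([np.median(P[:,2]),P[:,2].max()],4), "med",np.round(np.median(P,0),4))
def hsv(n): return cv2.cvtColor(I[n],cv2.COLOR_BGR2HSV)
def box(n,r0,r1,c0,c1,m):
    k=np.zeros(m.shape,bool); k[r0:r1,c0:c1]=1; return W[n][m&k]
T=hsv("top");S=hsv("scene");wt=W["top"];ws=W["scene"]
red=lambda h:((h[...,0]<6)|(h[...,0]>174))&(h[...,1]>170)&(h[...,2]>80)
blue=lambda h:(abs(h[...,0]-113)<10)&(h[...,1]>130)&(h[...,2]>60)
org=lambda h:(abs(h[...,0]-11)<6)&(h[...,1]>170)&(h[...,2]>80)
rect("cap t",box("top",240,320,435,485,red(T))); rect("cap s",box("scene",195,270,180,212,red(S)))
rect("shoulder t",box("top",240,320,435,485,blue(T)&(abs(wt[...,2]-.068)<.006)))
rect("dock t",box("top",235,325,434,485,(abs(wt[...,2]-.066)<.008)))
rect("bar t",box("top",240,320,435,485,(wt[...,2]>.093)))
rect("bar s",box("scene",195,270,180,212,(ws[...,2]>.098)))
rect("fans t",box("top",250,325,405,442,(abs(wt[...,2]-.058)<.008)))
rect("org t",box("top",240,310,165,210,org(T))); rect("org s",box("scene",185,240,440,490,org(S)))
rect("tongue t",box("top",240,310,165,210,org(T)&(abs(wt[...,2]-.2)<.006)))
rect("base t",box("top",240,315,175,235,(abs(wt[...,2]-.008)<.004)&(T[...,2]<110)))
rect("post s",box("scene",160,175,465,495,(ws[...,2]>.33))); rect("post t",box("top",225,250,155,185,(wt[...,2]>.34)))
rect("bottle t",box("top",260,305,228,265,(wt[...,2]>.03))); rect("bottle s",box("scene",180,275,385,430,(ws[...,2]>.02)))
rect("spool t",box("top",275,310,135,170,(wt[...,2]>.04)))
pk=lambda h:((h[...,0]>165)|(h[...,0]<8))&(h[...,1]>50)&(h[...,1]<160)
rect("mat t",box("top",190,295,270,385,pk(T)&(wt[...,2]<.012)))
rect("heatsink t",box("top",185,230,300,350,(wt[...,2]>.02)))
E
python3 m0.py
```

```text
cap t 55 c [ 390.2 -390.1] size [22.2 20.4] ang 56.3 z med/max [0.083 0.091] med [ 0.39   -0.3905  0.083 ]
cap s 11 c [ 390.9 -384.2] size [17.6  6.4] ang 21.5 z med/max [0.0835 0.0878] med [ 0.3936 -0.3849  0.0835]
shoulder t 2 c [ 395.2 -401.1] size [22.8  0. ] ang -147.1 z med/max [0.0709 0.0732] med [ 0.3952 -0.4011  0.0709]
dock t 1199 c [ 447.2 -342.4] size [196.2 135. ] ang 13.1 z med/max [0.0663 0.074 ] med [ 0.4505 -0.3657  0.0663]
bar t 123 c [ 454.2 -371.4] size [88.5 12.8] ang 17.0 z med/max [0.1093 0.1172] med [ 0.4533 -0.3721  0.1093]
bar s 79 c [ 457.5 -371.5] size [91.1 10.5] ang 16.6 z med/max [0.1095 0.1156] med [ 0.4657 -0.3676  0.1095]
fans t 605 c [ 434.  -279.4] size [ 78.3 195.3] ang 89.7 z med/max [0.0578 0.0659] med [ 0.4207 -0.2811  0.0578]
org t 878 c [432.9 370. ] size [112.7  58.4] ang 3.7 z med/max [0.2004 0.2359] med [0.4307 0.3692 0.2004]
org s 155 c [431.1 368.2] size [108.6  54.6] ang 2.9 z med/max [0.2007 0.2358] med [0.4088 0.3532 0.2007]
tongue t 734 c [431.7 369.9] size [107.9  58.4] ang 3.7 z med/max [0.1999 0.206 ] med [0.43   0.3696 0.1999]
ba
[... 157 characters left out ...]
 z med/max [0.3648 0.3701] med [0.5042 0.3737 0.3648]
post t 199 c [492.8 373.6] size [28.3 35.6] ang 1.8 z med/max [0.3653 0.3743] med [0.4917 0.3721 0.3653]
bottle t 544 c [412.7 226. ] size [59.1 61.6] ang 36.2 z med/max [0.1559 0.2418] med [0.4067 0.2173 0.1559]
bottle s 1415 c [426.9 229.2] size [47.7 64.4] ang 2.7 z med/max [0.1232 0.2397] med [0.4362 0.2285 0.1232]
spool t 333 c [389.4 509.1] size [59.4 58.5] ang 77.8 z med/max [0.0504 0.0615] med [0.3886 0.5082 0.0504]
mat t 7286 c [564.5  -1.3] size [278.9 260. ] ang 84.7 z med/max [0.001 0.012] med [ 0.5516 -0.0082  0.001 ]
heatsink t 238 c [651.3  17.3] size [79.5 71.9] ang 89.8 z med/max [0.0355 0.0476] med [0.6483 0.0169 0.0355]
```

View pics/crop.png

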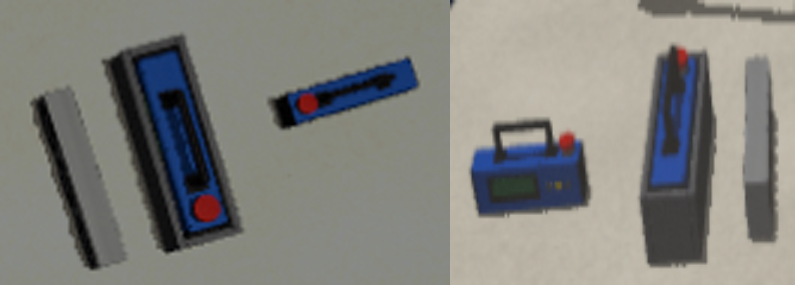

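The crop shows the long blue tester sunk in the grey dock, its handle at crop (182,140) and its cap at (207,208) on the robot's side. The short look-alike stands free at (345,90). Its axis lies at about 16.5° with the bar centre near (0.4545, -0.3715), so I'm moving above it now.

>>> servo_tool([
  {"dp": [0.226, -0.07, 0], "delta_rot": [0, 0, 0], "fingers": 1},
  {"dp": [0.226, -0.07, 0], "delta_rot": [0, 0, 0], "fingers": 1},
  {"dp": [0.226, -0.07, 0], "delta_rot": [0, 0, 0], "fingers": 1},
  {"dp": [0.226, -0.07, 0], "delta_rot": [0, 0, 0], "fingers": 1},
  {"dp": [0.226, -0.07, 0], "delta_rot": [0, 0, 0], "fingers": 1},
], force=60)

```text
clock: 0.6
position: [0.3333, -0.4413, 0.3036]
ee_rot: [-0.0, 0.994, 0.111, -0.0]
contact_force: [0.1, -0.9, 0.0]
width: 0.0854
gripper_force: 0.0
```

>>> servo_tool([
  {"dp": [0.226, -0.07, 0], "delta_rot": [0, 0, 0], "fingers": 1},
  {"dp": [0.226, -0.07, 0], "delta_rot": [0, 0, 0], "fingers": 1},
  {"dp": [0.226, -0.07, 0], "delta_rot": [0, 0, -0.65], "fingers": 1},
  {"dp": [0, 0, 0], "delta_rot": [0, 0, 0], "fingers": 1},
])

```text
clock: 1.0
position: [0.4594, -0.3682, 0.3032]
ee_rot: [-0.001, 0.989, 0.147, 0.001]
contact_force: [-1.2, -0.3, -1.1]
width: 0.0854
gripper_force: 0.0
```

```bash
cat > go.py <<'E'
import sys
from h import *
from scipy.spatial.transform import Rotation as R
# usage: go.py x y z yaw(tool y angle, deg) -> remaining shift in tool units, turn in units
def rem(x,y,z,yaw):
    s=readout.get_state(); q=s["ee_rot"]; M=R.from_quat(q,scalar_first=True)
    a=np.radians(yaw); Y=[np.cos(a),np.sin(a),0]; Z=[0,0,-1]; G=R.from_matrix(np.c_[np.cross(Y,Z),Y,Z])
    print("t",round(s["clock"],2),"pos",s["position"].round(4),"yaw",np.degrees(np.arctan2(*M.as_matrix()[1::-1,1])).round(2),"w",round(s["width"],4),"gf",round(s["gripper_force"],1),"F",s["contact_force"].round(1),"q",s["qpos"].round(2))
    print("dp",(M.inv().apply(np.array([x,y,z])-s["position"])/.2).round(3),"rot",((M.inv()*G).as_rotvec()/.1).round(3))
if __name__=="__main__": rem(*map(float,sys.argv[1:5]))
E
python3 go.py 0.4545 -0.3715 0.158 -73.5
```

```text
t 1.0 pos [ 0.4594 -0.3682  0.3032] yaw -73.11 w 0.0854 gf 0.0 F [-1.2 -0.3 -1.1] q [-0.8   0.3   1.48  0.    1.37  0.48]
dp [-0.03   0.01   0.726] rot [-0.016 -0.03   0.068]
```

>>> servo_tool([
  {"dp": [-0.025, 0.009, 0.18], "delta_rot": [0, 0, 0], "fingers": 1},
  {"dp": [0, 0, 0.2], "delta_rot": [0, 0, 0], "fingers": 1},
  {"dp": [0, 0, 0.2], "delta_rot": [0, 0, 0], "fingers": 1},
  {"dp": [0, 0, 0.14], "delta_rot": [0, 0, 0], "fingers": 1},
  {"dp": [0, 0, 0], "delta_rot": [0, 0, 0], "fingers": 1},
])

```text
clock: 1.5
position: [0.4479, -0.3731, 0.1555]
ee_rot: [-0.004, 0.99, 0.143, -0.003]
contact_force: [0.1, 0.3, -1.0]
width: 0.0856
gripper_force: 0.0
```

```bash
python3 go.py 0.4545 -0.3715 0.158 -73.5
```

```text
t 1.5 pos [ 0.4479 -0.3731  0.1555] yaw -73.56 w 0.0856 gf 0.0 F [ 0.1  0.3 -1. ] q [-0.81  0.41  1.7  -0.    1.04  0.47]
dp [ 0.034  0.002 -0.013] rot [-0.09   0.051 -0.01 ]
```

>>> servo_tool([
  {"dp": [0.02, 0, 0], "delta_rot": [0, 0, 0], "fingers": 1},
  {"dp": [0, 0, 0], "delta_rot": [0, 0, 0], "fingers": 0},
  {"dp": [0, 0, 0], "delta_rot": [0, 0, 0], "fingers": 0},
  {"dp": [0, 0, 0], "delta_rot": [0, 0, 0], "fingers": 0},
  {"dp": [0, 0, 0], "delta_rot": [0, 0, 0], "fingers": 0},
], force=80)

```text
clock: 2.0
position: [0.4547, -0.3739, 0.1609]
ee_rot: [0.001, 0.99, 0.143, 0.0]
contact_force: [0.1, 0.1, 0.7]
width: 0.0279
gripper_force: 0.0
```

>>> servo_tool([
  {"dp": [0, 0, 0], "delta_rot": [0, 0, 0], "fingers": 0},
  {"dp": [0, 0, 0], "delta_rot": [0, 0, 0], "fingers": 0},
  {"dp": [0, 0, 0], "delta_rot": [0, 0, 0], "fingers": 0},
  {"dp": [0, 0, 0], "delta_rot": [0, 0, 0], "fingers": 0},
])

```text
clock: 2.4
position: [0.4545, -0.3736, 0.1605]
ee_rot: [0.0, 0.99, 0.143, 0.0]
contact_force: [-1.5, 1.6, 5.9]
width: 0.0076
gripper_force: 78.1
```

```bash
python3 go.py 0.4545 -0.3715 0.158 -73.5
```

```text
t 2.4 pos [ 0.4545 -0.3736  0.1605] yaw -73.51 w 0.0076 gf 78.1 F [-1.5  1.6  5.9] q [-0.81  0.41  1.69  0.    1.05  0.48]
dp [ 0.003 -0.01   0.012] rot [ 0.002 -0.002 -0.002]
```

>>> servo_tool([
  {"dp": [0, 0, -0.04], "delta_rot": [0, 0, 0], "fingers": 0},
  {"dp": [0, 0, -0.08], "delta_rot": [0, 0, 0], "fingers": 0},
  {"dp": [0, 0, -0.08], "delta_rot": [0, 0, 0], "fingers": 0},
  {"dp": [0, 0, -0.08], "delta_rot": [0, 0, 0], "fingers": 0},
  {"dp": [0, 0, -0.08], "delta_rot": [0, 0, 0], "fingers": 0},
])

```text
clock: 2.9
position: [0.4542, -0.3734, 0.2318]
ee_rot: [-0.001, 0.99, 0.143, -0.001]
contact_force: [-0.8, 1.2, -4.0]
width: 0.0074
gripper_force: 78.2
```

>>> servo_tool([
  {"dp": [0, 0, -0.1], "delta_rot": [0, 0, 0], "fingers": 0},
  {"dp": [0, 0, -0.06], "delta_rot": [0, 0, 0], "fingers": 0},
  {"dp": [0, 0, 0], "delta_rot": [0, 0, 0], "fingers": 0},
])

```text
clock: 3.2
position: [0.4551, -0.3743, 0.2654]
ee_rot: [0.001, 0.99, 0.143, 0.001]
contact_force: [1.0, 0.4, -3.9]
width: 0.0073
gripper_force: 78.4
```

```bash
python3 go.py 0.5 -0.02 0.27 3.5; python3 - <<'E'
from h import *
out=[]
for n in("top","scene"):
    i,d,c=grab(n); out.append(i)
cv2.imwrite("pics/lift.png",np.hstack([cv2.resize(out[0][200:350,380:560],(360,300)),cv2.resize(out[1][120:270,120:280],(320,300))]))
E
```

```text
t 3.2 pos [ 0.4551 -0.3743  0.2654] yaw -73.51 w 0.0073 gf 78.4 F [ 1.   0.4 -3.9] q [-0.81  0.32  1.54 -0.    1.28  0.48]
dp [ 0.718 -1.635 -0.027] rot [ 3.7000e-02  8.0000e-03 -1.3441e+01]
```

View pics/lift.png

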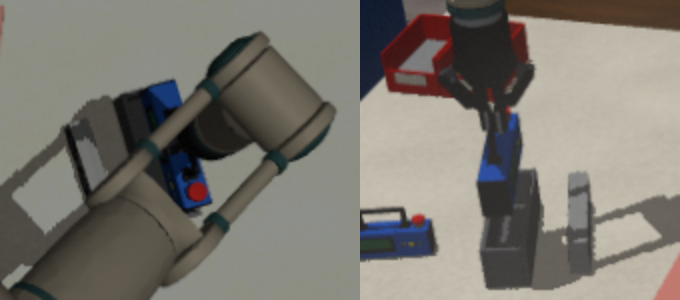

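The tester is out of the dock and hanging upright in the gripper, at (180,150) in the left crop and (500,165) in the right. Next is the carry to the mat.

>>> servo_tool([
  {"dp": [0.06, -0.136, 0], "delta_rot": [0, 0, 0], "fingers": 0},
  {"dp": [0.09, -0.204, 0], "delta_rot": [0, 0, 0], "fingers": 0},
  {"dp": [0.09, -0.204, 0], "delta_rot": [0, 0, 0], "fingers": 0},
  {"dp": [0.09, -0.204, 0], "delta_rot": [0, 0, 0], "fingers": 0},
  {"dp": [0.09, -0.204, 0], "delta_rot": [0, 0, 0], "fingers": 0},
])

```text
clock: 3.8
position: [0.4803, -0.1654, 0.2624]
ee_rot: [-0.001, 0.99, 0.143, -0.001]
contact_force: [0.9, -0.4, -2.6]
width: 0.0073
gripper_force: 78.3
```

>>> servo_tool([
  {"dp": [0.09, -0.204, 0], "delta_rot": [0, 0, 0], "fingers": 0},
  {"dp": [0.09, -0.204, 0], "delta_rot": [0, 0, 0], "fingers": 0},
  {"dp": [0.06, -0.14, 0], "delta_rot": [0, 0, 0], "fingers": 0},
  {"dp": [0.06, -0.136, 0], "delta_rot": [0, 0, 0], "fingers": 0},
  {"dp": [0, 0, 0], "delta_rot": [0, 0, -0.5], "fingers": 0},
])

```text
clock: 4.3
position: [0.499, -0.0153, 0.2625]
ee_rot: [-0.002, 0.985, 0.171, -0.001]
contact_force: [-1.2, -1.0, -3.7]
width: 0.0076
gripper_force: 78.4
```

>>> servo_tool([
  {"dp": [0, 0, 0], "delta_rot": [0, 0, -1], "fingers": 0},
  {"dp": [0, 0, 0], "delta_rot": [0, 0, -1], "fingers": 0},
  {"dp": [0, 0, 0], "delta_rot": [0, 0, -1], "fingers": 0},
  {"dp": [0, 0, 0], "delta_rot": [0, 0, -1], "fingers": 0},
  {"dp": [0, 0, 0], "delta_rot": [0, 0, -1], "fingers": 0},
])

```text
clock: 4.8
position: [0.499, -0.0189, 0.2624]
ee_rot: [-0.001, 0.913, 0.409, -0.001]
contact_force: [0.3, 0.1, -2.5]
width: 0.0075
gripper_force: 78.4
```

>>> servo_tool([
  {"dp": [0, 0, 0], "delta_rot": [0, 0, -1], "fingers": 0},
  {"dp": [0, 0, 0], "delta_rot": [0, 0, -1], "fingers": 0},
  {"dp": [0, 0, 0], "delta_rot": [0, 0, -1], "fingers": 0},
  {"dp": [0, 0, 0], "delta_rot": [0, 0, -1], "fingers": 0},
  {"dp": [0, 0, 0], "delta_rot": [0, 0, -1], "fingers": 0},
])

```text
clock: 5.3
position: [0.499, -0.019, 0.2624]
ee_rot: [-0.001, 0.783, 0.622, -0.001]
contact_force: [0.4, 0.3, -4.7]
width: 0.0073
gripper_force: 78.4
```

>>> servo_tool([
  {"dp": [0, 0, 0], "delta_rot": [0, 0, -1], "fingers": 0},
  {"dp": [0, 0, 0], "delta_rot": [0, 0, -1], "fingers": 0},
  {"dp": [0, 0, 0], "delta_rot": [0, 0, -0.9], "fingers": 0},
  {"dp": [0, 0, 0], "delta_rot": [0, 0, 0], "fingers": 0},
  {"dp": [0, 0, 0], "delta_rot": [0, 0, 0], "fingers": 0},
])

```text
clock: 5.8
position: [0.4992, -0.019, 0.263]
ee_rot: [-0.001, 0.687, 0.726, -0.001]
contact_force: [-1.8, -1.0, -3.6]
width: 0.007
gripper_force: 78.4
```

```bash
python3 go.py 0.5 -0.02 0.1535 3.5; python3 - <<'E'
from h import *
i,d,c=grab("scene"); cv2.imwrite("pics/mat.png",cv2.resize(i[130:350,200:480],(560,440)))
w=cloud(d,c); h=cv2.cvtColor(i,cv2.COLOR_BGR2HSV); m=(abs(h[...,0]-113)<10)&(h[...,1]>130)&(h[...,2]>40)
P=w[m]; P=P[(abs(P[:,0]-.5)<.15)&(abs(P[:,1])<.15)&(P[:,2]>.05)]; print(len(P),np.percentile(P,[1,50,99],axis=0).round(4))
E
```

```text
t 5.8 pos [ 0.4992 -0.019   0.263 ] yaw 3.16 w 0.007 gf 78.4 F [-1.8 -1.  -3.6] q [-0.18  0.19  1.73 -0.    1.23 -0.23]
dp [-0.005  0.005  0.547] rot [-0.019 -0.003 -0.06 ]
61 [[ 0.4829 -0.0962  0.1621]
 [ 0.5118 -0.0549  0.1706]
 [ 0.5248  0.0624  0.1744]]
```

>>> servo_tool([
  {"dp": [0, 0, 0.12], "delta_rot": [0, 0, 0], "fingers": 0},
  {"dp": [0, 0, 0.15], "delta_rot": [0, 0, 0], "fingers": 0},
  {"dp": [0, 0, 0.15], "delta_rot": [0, 0, 0], "fingers": 0},
  {"dp": [0, 0, 0.08], "delta_rot": [0, 0, 0], "fingers": 0},
  {"dp": [0, 0, 0.02], "delta_rot": [0, 0, 0], "fingers": 0},
])

```text
clock: 6.35
position: [0.4982, -0.0188, 0.1577]
ee_rot: [-0.002, 0.687, 0.727, -0.001]
contact_force: [0.0, 0.6, -3.1]
width: 0.0068
gripper_force: 78.3
```

>>> servo_tool([
  {"dp": [0, 0, 0], "delta_rot": [0, 0, 0], "fingers": 0},
  {"dp": [0, 0, 0.01], "delta_rot": [0, 0, 0], "fingers": 0},
  {"dp": [0, 0, 0.01], "delta_rot": [0, 0, 0], "fingers": 0},
  {"dp": [0, 0, 0], "delta_rot": [0, 0, 0], "fingers": 0},
  {"dp": [0, 0, 0], "delta_rot": [0, 0, 0], "fingers": 0},
])

```text
clock: 6.85
position: [0.4999, -0.0191, 0.1564]
ee_rot: [0.0, 0.687, 0.727, 0.0]
contact_force: [0.2, -0.6, -3.9]
width: 0.0073
gripper_force: 78.3
```

```bash
python3 go.py 0.5 -0.02 0.1525 3.5
```

```text
t 6.85 pos [ 0.4999 -0.0191  0.1564] yaw 3.26 w 0.0073 gf 78.3 F [ 0.2 -0.6 -3.9] q [-0.18  0.3   1.88 -0.    0.96 -0.23]
dp [-0.004  0.     0.019] rot [ 0.01   0.003 -0.042]
```

Still hanging about 3–4 mm above the mat. I'll lower it until it touches.

>>> servo_tool([
  {"dp": [0, 0, 0.01], "delta_rot": [0, 0, 0], "fingers": 0},
  {"dp": [0, 0, 0.007], "delta_rot": [0, 0, 0], "fingers": 0},
  {"dp": [0, 0, 0], "delta_rot": [0, 0, 0], "fingers": 0},
  {"dp": [0, 0, 0], "delta_rot": [0, 0, 0], "fingers": 0},
])

```text
clock: 7.25
position: [0.4997, -0.0191, 0.1525]
ee_rot: [0.0, 0.687, 0.727, -0.0]
contact_force: [-0.4, -0.2, -2.1]
width: 0.0073
gripper_force: 78.7
```

```bash
python3 go.py 0.5 -0.02 0.1525 3.5
```

```text
t 7.25 pos [ 0.4997 -0.0191  0.1525] yaw 3.27 w 0.0073 gf 78.7 F [-0.4 -0.2 -2.1] q [-0.18  0.3   1.89 -0.    0.95 -0.23]
dp [-0.005  0.001  0.   ] rot [ 0.     0.002 -0.04 ]
```

>>> servo_tool([
  {"dp": [0, 0, 0], "delta_rot": [0, 0, 0], "fingers": 0.4},
  {"dp": [0, 0, 0], "delta_rot": [0, 0, 0], "fingers": 0.4},
  {"dp": [0, 0, 0], "delta_rot": [0, 0, 0], "fingers": 0.6},
  {"dp": [0, 0, 0], "delta_rot": [0, 0, 0], "fingers": 0.6},
  {"dp": [0, 0, 0], "delta_rot": [0, 0, 0], "fingers": 0.6},
])

```text
clock: 7.75
position: [0.4998, -0.0191, 0.1526]
ee_rot: [0.0, 0.687, 0.727, 0.0]
contact_force: [-0.3, 0.4, 0.0]
width: 0.051
gripper_force: 0.0
```

>>> servo_tool([
  {"dp": [0, 0, -0.1], "delta_rot": [0, 0, 0], "fingers": 0.6},
  {"dp": [0, 0, -0.2], "delta_rot": [0, 0, 0], "fingers": 0.6},
  {"dp": [0, 0, -0.2], "delta_rot": [0, 0, 0], "fingers": 0},
  {"dp": [-0.2, 0, 0], "delta_rot": [0, 0, 0], "fingers": 0},
  {"dp": [-0.2, 0, 0], "delta_rot": [0, 0, 0], "fingers": 0},
])

```text
clock: 8.25
position: [0.5051, -0.0992, 0.2545]
ee_rot: [0.002, 0.686, 0.728, 0.001]
contact_force: [0.9, -0.1, -0.3]
width: 0.0081
gripper_force: 0.0
```

```bash
cat > m1.py <<'E'
from h import *
for n in("top","scene"):
    i,d,c=grab(n); w=cloud(d,c); h=cv2.cvtColor(i,cv2.COLOR_BGR2HSV)
    near=(abs(w[...,0]-.5)<.13)&(abs(w[...,1]+.02)<.14)
    red=((h[...,0]<6)|(h[...,0]>174))&(h[...,1]>170)&(h[...,2]>60)&near
    bl=(abs(h[...,0]-113)<12)&(h[...,1]>130)&near&(w[...,2]>.053)
    bar=near&(w[...,2]>.088)&(w[...,2]<.112)&(h[...,2]<70)
    for nm,m in(("red",red),("top",bl),("bar",bar)):
        P=w[m]
        if len(P)>5:
            r=cv2.minAreaRect((P[:,:2]*1000).astype(np.float32)); print(n,nm,len(P),np.round(r,1).tolist() if 0 else (np.round(r[0],1),np.round(r[1],1),round(r[2],1)),"med",np.median(P,0).round(4))
    cv2.imwrite(f"pics/m1{n}.png",i)
E
python3 m1.py; python3 go.py 0.5 -0.085 0.17 3.3
python3 - <<'E'
import cv2,numpy as np
a=cv2.imread("pics/m1top.png")[180:320,260:420];b=cv2.imread("pics/m1scene.png")[180:350,230:400]
cv2.imwrite("pics/m1.png",np.hstack([cv2.resize(a,(400,350)),cv2.resize(b,(350,350))]))
E
```

```text
top red 35 (array([500. , -82.9]), array([16.9, 16.6]), 72.7) med [ 0.4997 -0.0833  0.0763]
top top 18 (array([494.4, -16.1]), array([156.6,  60.9]), 81.6) med [ 0.491  -0.0704  0.1023]
top bar 78 (array([495.9, -15.7]), array([10.9, 88.9]), 2.8) med [ 0.4947 -0.0046  0.1017]
scene top 71 (array([502.9,  10.4]), array([ 40.2, 114.7]), 2.4) med [0.5028 0.0272 0.0608]
scene bar 108 (array([500.6, -16.3]), array([12.9, 88.4]), 4.3) med [ 0.501  -0.0124  0.1001]
t 8.35 pos [ 0.5051 -0.1029  0.2531] yaw 3.06 w 0.0006 gf 0.0 F [ 0.1  0.5 -0.4] q [-0.33  0.22  1.71 -0.    1.2  -0.39]
dp [ 0.092 -0.022  0.415] rot [ 0.019  0.035 -0.041]
```

View pics/m1.png

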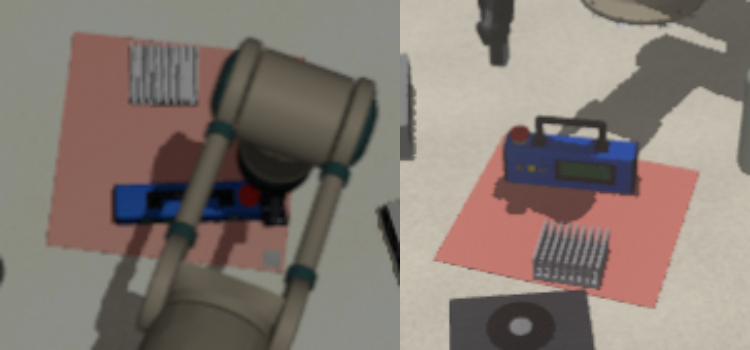

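The left crop shows the tester standing on the mat with its bar at (190,200) and cap at (250,195). The right crop shows it upright at (570,160), clear of the heat sink, so next I'll go above the cap and check.

>>> servo_tool([
  {"dp": [-0.085, -0.015, 0], "delta_rot": [0, 0, 0], "fingers": 0},
  {"dp": [0, 0, 0.14], "delta_rot": [0, 0, 0], "fingers": 0},
  {"dp": [0, 0, 0.18], "delta_rot": [0, 0, 0], "fingers": 0},
  {"dp": [0, 0, 0.11], "delta_rot": [0, 0, 0], "fingers": 0},
  {"dp": [0, 0, 0], "delta_rot": [0, 0, 0], "fingers": 0},
])

```text
clock: 8.85
position: [0.4999, -0.1149, 0.1635]
ee_rot: [-0.004, 0.687, 0.727, -0.001]
contact_force: [-0.4, -0.0, 0.7]
width: -0.0003
gripper_force: 0.0
```

>>> servo_tool([
  {"dp": [0, 0, 0], "delta_rot": [0, 0, 0], "fingers": 0},
  {"dp": [0, 0, 0], "delta_rot": [0, 0, 0], "fingers": 0},
])

```text
clock: 9.05
position: [0.5033, -0.1162, 0.1679]
ee_rot: [0.001, 0.687, 0.727, 0.001]
contact_force: [-0.2, 0.4, 0.2]
width: -0.0
gripper_force: 0.0
```

```bash
python3 go.py 0.501 -0.083 0.141 3.3
```

```text
t 9.05 pos [ 0.5033 -0.1162  0.1679] yaw 3.28 w -0.0 gf 0.0 F [-0.2  0.4  0.2] q [-0.36  0.3   1.84  0.    1.   -0.42]
dp [ 0.167 -0.002  0.134] rot [ 0.025  0.011 -0.004]
```

>>> servo_tool([
  {"dp": [0.1, 0, 0], "delta_rot": [0, 0, 0], "fingers": 0},
  {"dp": [0.067, 0, 0], "delta_rot": [0, 0, 0], "fingers": 0},
  {"dp": [0, 0, 0.05], "delta_rot": [0, 0, 0], "fingers": 0},
  {"dp": [0, 0, 0], "delta_rot": [0, 0, 0], "fingers": 0},
  {"dp": [0, 0, 0], "delta_rot": [0, 0, 0], "fingers": 0},
])

```text
clock: 9.55
position: [0.5003, -0.083, 0.1563]
ee_rot: [0.0, 0.687, 0.727, -0.0]
contact_force: [-0.9, -0.3, -0.1]
width: 0.0002
gripper_force: 0.0
```

```bash
python3 go.py 0.501 -0.083 0.141 3.3
```

```text
t 9.55 pos [ 0.5003 -0.083   0.1563] yaw 3.28 w 0.0002 gf 0.0 F [-0.9 -0.3 -0.1] q [-0.3   0.31  1.87 -0.    0.97 -0.36]
dp [-0.     0.003  0.076] rot [-0.003  0.004 -0.004]
```

>>> servo_tool([
  {"dp": [0, 0, 0.02], "delta_rot": [0, 0, 0], "fingers": 0},
  {"dp": [0, 0, 0.02], "delta_rot": [0, 0, 0], "fingers": 0},
  {"dp": [0, 0, 0.02], "delta_rot": [0, 0, 0], "fingers": 0},
  {"dp": [0, 0, 0.01], "delta_rot": [0, 0, 0], "fingers": 0},
  {"dp": [0, 0, 0], "delta_rot": [0, 0, 0], "fingers": 0},
])

```text
clock: 10.05
position: [0.5004, -0.0829, 0.1422]
ee_rot: [-0.0, 0.687, 0.727, -0.0]
contact_force: [-1.4, 0.6, 1.0]
width: 0.0004
gripper_force: 0.1
```

>>> servo_tool([
  {"dp": [0, 0, 0.007], "delta_rot": [0, 0, 0], "fingers": 0},
  {"dp": [0, 0, 0], "delta_rot": [0, 0, 0], "fingers": 0},
])

```text
clock: 10.25
position: [0.5003, -0.0829, 0.1411]
ee_rot: [0.0, 0.687, 0.727, -0.0]
contact_force: [-0.3, -0.6, 1.5]
width: -0.0003
gripper_force: 0.7
```

```bash
python3 go.py 0.501 -0.083 0.141 3.3
```

```text
t 10.25 pos [ 0.5003 -0.0829  0.1411] yaw 3.27 w -0.0003 gf 0.7 F [-0.3 -0.6  1.5] q [-0.3   0.33  1.89 -0.    0.93 -0.36]
dp [-0.001  0.003  0.   ] rot [ 0.     0.003 -0.005]
```

Contact has only just begun, so I'll press on in small steps.

>>> servo_tool([
  {"dp": [0, 0, 0.01], "delta_rot": [0, 0, 0], "fingers": 0},
  {"dp": [0, 0, 0.01], "delta_rot": [0, 0, 0], "fingers": 0},
  {"dp": [0, 0, 0], "delta_rot": [0, 0, 0], "fingers": 0},
])

```text
clock: 10.55
position: [0.5004, -0.0828, 0.1404]
ee_rot: [0.001, 0.687, 0.727, 0.0]
contact_force: [-6.7, 0.7, 26.3]
width: 0.0002
gripper_force: 13.3
```

>>> servo_tool([
  {"dp": [0, 0, 0.01], "delta_rot": [0, 0, 0], "fingers": 0},
  {"dp": [0, 0, 0], "delta_rot": [0, 0, 0], "fingers": 0},
])

```text
clock: 10.75
position: [0.5006, -0.0828, 0.1403]
ee_rot: [0.001, 0.686, 0.727, 0.0]
contact_force: [-10.4, 2.2, 40.2]
width: -0.0001
gripper_force: 20.0
```

>>> servo_tool([
  {"dp": [0, 0, 0.01], "delta_rot": [0, 0, 0], "fingers": 0},
  {"dp": [0, 0, 0], "delta_rot": [0, 0, 0], "fingers": 0},
])

```text
clock: 10.95
position: [0.5006, -0.0829, 0.1401]
ee_rot: [0.002, 0.686, 0.727, 0.001]
contact_force: [-13.0, 2.3, 53.4]
width: 0.0002
gripper_force: 26.8
```

```bash
python3 go.py 0.501 -0.083 0.135 3.3
```

```text
t 10.95 pos [ 0.5006 -0.0829  0.1401] yaw 3.31 w 0.0002 gf 26.8 F [-13.    2.3  53.4] q [-0.3   0.33  1.89 -0.    0.92 -0.36]
dp [-0.001  0.002  0.026] rot [0.033 0.019 0.001]
```

>>> servo_tool([
  {"dp": [0, 0, -0.1], "delta_rot": [0, 0, 0], "fingers": 0},
  {"dp": [0, 0, -0.2], "delta_rot": [0, 0, 0], "fingers": 0},
  {"dp": [0, 0, -0.2], "delta_rot": [0, 0, 0], "fingers": 0},
  {"dp": [0.2, 0, -0.1], "delta_rot": [0, 0, 0], "fingers": 0},
  {"dp": [0.25, 0, 0], "delta_rot": [0, 0, 0], "fingers": 1},
])

```text
clock: 11.45
position: [0.4974, 0.0066, 0.2564]
ee_rot: [0.003, 0.688, 0.726, 0.002]
contact_force: [0.5, 0.2, 0.3]
width: 0.0134
gripper_force: 0.0
```

>>> servo_tool([
  {"dp": [0.25, 0, 0], "delta_rot": [0, 0, 0], "fingers": 1},
  {"dp": [0, 0, 0], "delta_rot": [0, 0, 0], "fingers": 1},
  {"dp": [0, 0, 0], "delta_rot": [0, 0, 0], "fingers": 1},
  {"dp": [0, 0, 0], "delta_rot": [0, 0, 0], "fingers": 1},
])

```text
clock: 11.85
position: [0.4924, 0.0564, 0.2527]
ee_rot: [0.0, 0.687, 0.727, -0.0]
contact_force: [-0.4, -0.1, -0.9]
width: 0.0722
gripper_force: 0.0
```

```bash
python3 m1.py; python3 go.py 0.494 0.058 0.107 3.3
python3 - <<'E'
import cv2,numpy as np
a=cv2.imread("pics/m1top.png")[180:320,260:420];b=cv2.imread("pics/m1scene.png")[180:350,230:400]
cv2.imwrite("pics/m2.png",np.hstack([cv2.resize(a,(400,350)),cv2.resize(b,(350,350))]))
E
```

```text
top red 50 (array([500.3, -83.8]), array([20.5, 20. ]), 30.9) med [ 0.5002 -0.0838  0.0675]
top top 17 (array([496.6, -27.2]), array([ 43.5, 148.4]), 12.8) med [ 0.4991 -0.0433  0.0634]
top bar 89 (array([496.3, -28.2]), array([10.5, 63.9]), 2.2) med [ 0.496  -0.0294  0.101 ]
scene red 32 (array([505. , -83.4]), array([23. , 19.1]), 18.1) med [ 0.5045 -0.0835  0.0693]
scene top 151 (array([506.7, -25.3]), array([ 34.4, 149.8]), 5.3) med [ 0.5103 -0.027   0.061 ]
scene bar 98 (array([499.3, -16.3]), array([12.1, 87.8]), 2.2) med [ 0.5014 -0.0177  0.0996]
t 11.95 pos [0.4925 0.0558 0.2528] yaw 3.16 w 0.0846 gf 0.0 F [-1.1 -0.4 -0.1] q [-0.03  0.19  1.75 -0.    1.2  -0.08]
dp [0.011 0.008 0.729] rot [-0.005  0.005 -0.024]
```

View pics/m2.png

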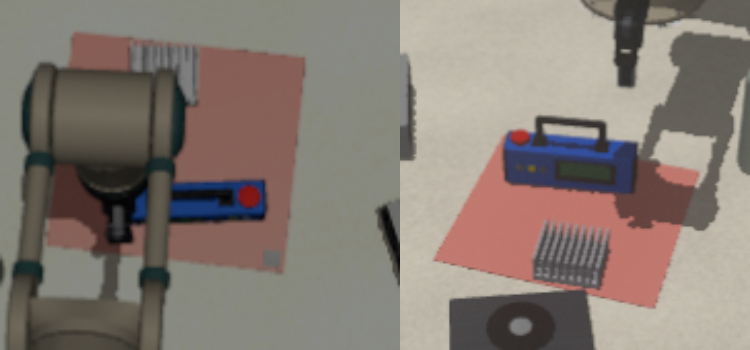

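The cap is home: its top face reads 0.0675 to 0.069 m, and the tester still stands upright at (570,160) in the right crop. I'll grip the free shoulder across the case.

>>> servo_tool([
  {"dp": [0.011, 0.006, 0.1], "delta_rot": [0, 0, 0], "fingers": 1},
  {"dp": [0, 0, 0.2], "delta_rot": [0, 0, 0], "fingers": 1},
  {"dp": [0, 0, 0.2], "delta_rot": [0, 0, 0], "fingers": 1},
  {"dp": [0, 0, 0.1], "delta_rot": [0, 0, 0], "fingers": 1},
  {"dp": [0, 0, 0.06], "delta_rot": [0, 0, 0], "fingers": 1},
])

```text
clock: 12.45
position: [0.4925, 0.0578, 0.1188]
ee_rot: [-0.001, 0.688, 0.726, -0.001]
contact_force: [-0.4, 0.3, -0.2]
width: 0.0856
gripper_force: 0.0
```

>>> servo_tool([
  {"dp": [0, 0, 0.03], "delta_rot": [0, 0, 0], "fingers": 1},
  {"dp": [0, 0, 0.03], "delta_rot": [0, 0, 0], "fingers": 1},
  {"dp": [0, 0, 0], "delta_rot": [0, 0, 0], "fingers": 1},
  {"dp": [0, 0, 0], "delta_rot": [0, 0, 0], "fingers": 1},
])

```text
clock: 12.85
position: [0.4939, 0.059, 0.1096]
ee_rot: [0.0, 0.687, 0.727, 0.0]
contact_force: [0.3, -0.1, 0.4]
width: 0.085
gripper_force: 0.0
```

```bash
python3 go.py 0.493 0.058 0.1085 3.0
```

```text
t 12.85 pos [0.4939 0.059  0.1096] yaw 3.24 w 0.085 gf 0.0 F [ 0.3 -0.1  0.4] q [-0.02  0.35  1.95 -0.    0.84 -0.08]
dp [-0.005 -0.005  0.005] rot [0.011 0.002 0.041]
```

>>> servo_tool([
  {"dp": [0, -0.003, 0], "delta_rot": [0, 0, 0], "fingers": 0},
  {"dp": [0, 0, 0], "delta_rot": [0, 0, 0], "fingers": 0},
  {"dp": [0, 0, 0], "delta_rot": [0, 0, 0], "fingers": 0},
  {"dp": [0, 0, 0], "delta_rot": [0, 0, 0], "fingers": 0},
  {"dp": [0, 0, 0], "delta_rot": [0, 0, 0], "fingers": 0},
], force=115)

```text
clock: 13.35
position: [0.4934, 0.0594, 0.1101]
ee_rot: [0.001, 0.687, 0.727, 0.001]
contact_force: [-1.4, 0.6, 5.8]
width: 0.0379
gripper_force: 116.3
```

>>> servo_tool([
  {"dp": [0, 0, 0], "delta_rot": [0, 0, 0], "fingers": 0},
  {"dp": [0, 0, -0.03], "delta_rot": [0, 0, 0], "fingers": 0},
  {"dp": [0, 0, -0.06], "delta_rot": [0, 0, 0], "fingers": 0},
  {"dp": [0, 0, -0.06], "delta_rot": [0, 0, 0], "fingers": 0},
  {"dp": [0, 0, 0], "delta_rot": [0, 0, 0], "fingers": 0},
])

```text
clock: 13.85
position: [0.4934, 0.0594, 0.1402]
ee_rot: [0.001, 0.687, 0.727, 0.001]
contact_force: [0.9, -0.4, -4.3]
width: 0.0376
gripper_force: 115.7
```

```bash
cat > m3.py <<'E'
from h import *
import sys
# PCA of the black handle bar and the red cap, near the gripper
s=readout.get_state(); p=s["position"]
for n in("scene","top"):
    i,d,c=grab(n); w=cloud(d,c); h=cv2.cvtColor(i,cv2.COLOR_BGR2HSV)
    near=(np.linalg.norm(w[...,:2]-[p[0],p[1]-.075],axis=2)<.12)
    zb=p[2]-.013  # bar axis height expected (tcp-0.1095+0.097)
    red=((h[...,0]<6)|(h[...,0]>174))&(h[...,1]>170)&(h[...,2]>60)&near&(abs(w[...,2]-zb+.03)<.03)
    bar=near&(abs(w[...,2]-zb)<.014)&(h[...,2]<75)&(h[...,1]<140)&(w[...,1]<p[1]-.045)
    fr=(abs(h[...,0]-113)<12)&(h[...,1]>120)&near&(w[...,2]>zb-.11)&(w[...,2]<zb-.01)
    for nm,m in(("red",red),("bar",bar),("blue",fr)):
        P=w[m]
        if len(P)>5:
            a=np.polyfit(P[:,1],P[:,0],1)[0]; b=np.polyfit(P[:,1],P[:,2],1)[0]
            print(n,nm,len(P),"med",np.median(P,0).round(4),"rng",np.percentile(P,2,0).round(4),np.percentile(P,98,0).round(4),"dx/dy %.3f dz/dy %.3f"%(a,b))
    cv2.imwrite(f"pics/{sys.argv[1]}{n}.png",i)
E
python3 go.py 0.493 0.058 0.36 3.4; python3 m3.py l2; python3 - <<'E'
import cv2,numpy as np
a=cv2.imread("pics/l2top.png")[180:320,260:420];b=cv2.imread("pics/l2scene.png")[180:350,230:400]
cv2.imwrite("pics/m4.png",np.hstack([cv2.resize(a,(400,350)),cv2.resize(b,(350,350))]))
E
```

```text
t 13.85 pos [0.4934 0.0594 0.1402] yaw 3.26 w 0.0376 gf 115.7 F [ 0.9 -0.4 -4.3] q [-0.02  0.31  1.91  0.    0.92 -0.08]
dp [-0.007 -0.    -1.099] rot [ 0.024  0.    -0.024]
scene red 33 med [ 0.5037 -0.0829  0.0981] rng [ 0.4931 -0.0929  0.0959] [ 0.5139 -0.0738  0.1005] dx/dy 0.027 dz/dy 0.033
scene bar 84 med [ 0.5007 -0.0278  0.1287] rng [ 0.4959 -0.0596  0.1162] [0.5058 0.0113 0.1341] dx/dy -0.057 dz/dy 0.067
scene blue 203 med [ 0.5129 -0.0056  0.0878] rng [ 0.4908 -0.0935  0.0372] [0.5211 0.063  0.0942] dx/dy -0.010 dz/dy -0.214
top red 52 med [ 0.4997 -0.0848  0.0962] rng [ 0.491  -0.0936  0.0891] [ 0.5107 -0.0739  0.1027] dx/dy 0.003 dz/dy 0.014
top bar 65 med [ 0.4962 -0.029   0.1305] rng [ 0.4918 -0.0617  0.1174] [0.4998 0.0036 0.1349] dx/dy -0.033 dz/dy 0.025
top blue 17 med [ 0.5032 -0.0906  0.087 ] rng [ 0.4721 -0.1025  0.0684] [0.5167 0.0182 0.0935] dx/dy -0.240 dz/dy -0.032
```

View pics/m4.png

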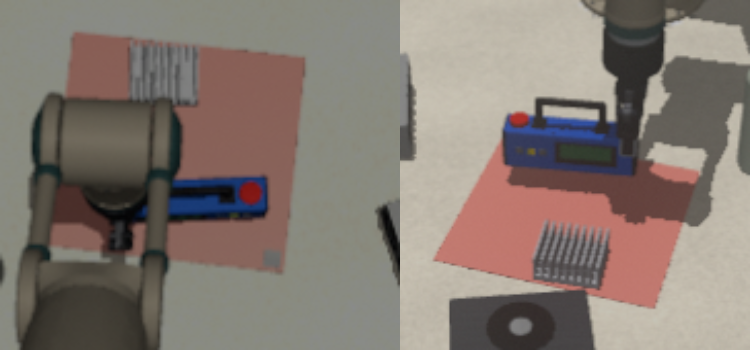

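It is held level: the cap face rose with the gripper, at (518,120) in the right crop, and the tester is upright at (570,145). I'll raise it above the bottle, pull back and swing over in front of the hook.

>>> servo_tool([
  {"dp": [0, 0, -0.12], "delta_rot": [0, 0, 0], "fingers": 0},
  {"dp": [0, 0, -0.22], "delta_rot": [0, 0, 0], "fingers": 0},
  {"dp": [0, 0, -0.22], "delta_rot": [0, 0, 0], "fingers": 0},
  {"dp": [0, 0, -0.22], "delta_rot": [0, 0, 0], "fingers": 0},
  {"dp": [0, 0, -0.22], "delta_rot": [0, 0, 0], "fingers": 0},
])

```text
clock: 14.45
position: [0.492, 0.0594, 0.3397]
ee_rot: [-0.001, 0.687, 0.727, -0.001]
contact_force: [1.3, -0.3, -3.6]
width: 0.0374
gripper_force: 116.7
```

>>> servo_tool([
  {"dp": [0, -0.08, -0.1], "delta_rot": [0, 0, 0], "fingers": 0},
  {"dp": [0, -0.18, -0.07], "delta_rot": [0, 0, 0], "fingers": 0},
  {"dp": [0, -0.18, 0], "delta_rot": [0, 0, 0], "fingers": 0},
  {"dp": [0, -0.18, 0], "delta_rot": [0, 0, 0], "fingers": 0},
  {"dp": [0.08, -0.08, 0], "delta_rot": [0, 0, 0], "fingers": 0},
])

```text
clock: 14.95
position: [0.3485, 0.0665, 0.3719]
ee_rot: [-0.001, 0.688, 0.726, -0.002]
contact_force: [0.1, 0.1, -3.6]
width: 0.0379
gripper_force: 116.8
```

```bash
python3 go.py 0.331 0.440 0.375 3.5
```

```text
t 14.95 pos [0.3485 0.0665 0.3719] yaw 3.13 w 0.0379 gf 116.8 F [ 0.1  0.1 -3.6] q [-0.01 -0.1   1.77 -0.    1.48 -0.06]
dp [ 1.87   0.015 -0.017] rot [-0.042  0.008 -0.065]
```

>>> servo_tool([
  {"dp": [0.15, 0, 0], "delta_rot": [0, 0, 0], "fingers": 0},
  {"dp": [0.2, 0, 0], "delta_rot": [0, 0, 0], "fingers": 0},
  {"dp": [0.2, 0, 0], "delta_rot": [0, 0, 0], "fingers": 0},
  {"dp": [0.2, 0, 0], "delta_rot": [0, 0, 0], "fingers": 0},
  {"dp": [0.2, 0, 0], "delta_rot": [0, 0, 0], "fingers": 0},
])

```text
clock: 15.45
position: [0.3405, 0.2584, 0.3721]
ee_rot: [-0.0, 0.687, 0.727, -0.001]
contact_force: [0.9, -0.8, -3.4]
width: 0.0378
gripper_force: 116.8
```

>>> servo_tool([
  {"dp": [0.2, 0, 0], "delta_rot": [0, 0, 0], "fingers": 0},
  {"dp": [0.2, 0, 0], "delta_rot": [0, 0, 0], "fingers": 0},
  {"dp": [0.2, 0, 0], "delta_rot": [0, 0, 0], "fingers": 0},
  {"dp": [0.2, 0, 0], "delta_rot": [0, 0, 0], "fingers": 0},
  {"dp": [0.1, 0, 0], "delta_rot": [0, 0, 0], "fingers": 0},
])

```text
clock: 15.95
position: [0.3304, 0.4398, 0.3712]
ee_rot: [-0.001, 0.686, 0.728, -0.001]
contact_force: [-0.7, -0.0, -4.6]
width: 0.0379
gripper_force: 116.8
```

>>> servo_tool([
  {"dp": [0, 0, 0], "delta_rot": [0, 0, 0], "fingers": 0},
  {"dp": [0, 0, 0], "delta_rot": [0, 0, 0], "fingers": 0},
])

```text
clock: 16.15
position: [0.3307, 0.4365, 0.3715]
ee_rot: [0.0, 0.686, 0.727, -0.002]
contact_force: [0.7, -1.1, -3.6]
width: 0.038
gripper_force: 116.8
```

```bash
python3 go.py 0.331 0.440 0.237 3.5; python3 m3.py a1
```

```text
t 16.15 pos [0.3307 0.4365 0.3715] yaw 3.32 w 0.038 gf 116.8 F [ 0.7 -1.1 -3.6] q [ 0.8   0.21  1.44 -0.    1.5   0.74]
dp [0.02  0.004 0.673] rot [-0.02   0.028 -0.031]
scene red 43 med [0.3447 0.2935 0.3292] rng [0.331  0.2835 0.3244] [0.3538 0.3036 0.3321] dx/dy 0.044 dz/dy -0.019
scene bar 122 med [0.3387 0.3501 0.3597] rng [0.3323 0.3152 0.3484] [0.3449 0.3896 0.3648] dx/dy -0.061 dz/dy 0.058
scene blue 518 med [0.3548 0.3375 0.2926] rng [0.3239 0.2813 0.2665] [0.363  0.4403 0.3239] dx/dy -0.096 dz/dy 0.043
top red 73 med [0.3383 0.2912 0.3301] rng [0.3284 0.2805 0.3242] [0.3478 0.3012 0.3353] dx/dy -0.023 dz/dy -0.023
top bar 113 med [0.3343 0.3496 0.3631] rng [0.3286 0.312  0.355 ] [0.34   0.3892 0.3681] dx/dy -0.055 dz/dy 0.042
top blue 29 med [0.3408 0.2829 0.3202] rng [0.32   0.271  0.2754] [0.355  0.432  0.3289] dx/dy -0.052 dz/dy 0.087
```

>>> servo_tool([
  {"dp": [0.02, -0.01, 0.1], "delta_rot": [0, 0, -0.03], "fingers": 0},
  {"dp": [0, 0, 0.18], "delta_rot": [0, 0, 0], "fingers": 0},
  {"dp": [0, 0, 0.18], "delta_rot": [0, 0, 0], "fingers": 0},
  {"dp": [0, 0, 0.15], "delta_rot": [0, 0, 0], "fingers": 0},
  {"dp": [0, 0, 0.063], "delta_rot": [0, 0, 0], "fingers": 0},
])

```text
clock: 16.75
position: [0.3279, 0.4381, 0.2358]
ee_rot: [0.0, 0.686, 0.727, -0.003]
contact_force: [-0.3, -1.2, -3.6]
width: 0.0374
gripper_force: 116.7
```

>>> servo_tool([
  {"dp": [0, 0, 0], "delta_rot": [0, 0, 0], "fingers": 0},
  {"dp": [0, 0, 0], "delta_rot": [0, 0, 0], "fingers": 0},
])

```text
clock: 16.95
position: [0.3297, 0.4408, 0.2398]
ee_rot: [0.0, 0.686, 0.728, 0.001]
contact_force: [0.3, 0.5, -3.0]
width: 0.0379
gripper_force: 116.8
```

```bash
python3 go.py 0.418 0.4455 0.237 3.6; python3 m3.py a2; python3 - <<'E'
import cv2,numpy as np
a=cv2.imread("pics/a2top.png")[210:330,130:290];b=cv2.imread("pics/a2scene.png")[140:310,370:560]
cv2.imwrite("pics/m5.png",np.hstack([cv2.resize(a,(400,300)),cv2.resize(b,(335,300))]))
E
```

```text
t 16.95 pos [0.3297 0.4408 0.2398] yaw 3.4 w 0.0379 gf 116.8 F [ 0.3  0.5 -3. ] q [ 0.8   0.28  1.66 -0.    1.19  0.74]
dp [-0.003  0.442  0.015] rot [ 0.019 -0.015 -0.034]
scene red 35 med [0.3393 0.2978 0.1965] rng [0.3292 0.2876 0.1926] [0.3545 0.3063 0.2006] dx/dy 0.083 dz/dy 0.043
scene bar 73 med [0.3384 0.3435 0.2289] rng [0.3317 0.3207 0.2161] [0.3448 0.3759 0.2338] dx/dy -0.076 dz/dy 0.121
scene blue 394 med [0.3547 0.3255 0.1653] rng [0.3274 0.2868 0.1339] [0.362  0.4435 0.1918] dx/dy -0.088 dz/dy 0.034
top red 62 med [0.3369 0.2962 0.1969] rng [0.3271 0.2862 0.1902] [0.3469 0.3061 0.2046] dx/dy 0.064 dz/dy -0.085
top bar 91 med [0.3333 0.3586 0.2308] rng [0.3268 0.3196 0.2185] [0.3386 0.3936 0.2374] dx/dy -0.067 dz/dy 0.032
top blue 17 med [0.3275 0.2845 0.1897] rng [0.3202 0.2759 0.154 ] [0.3486 0.3804 0.197 ] dx/dy 0.004 dz/dy 0.116
```

View pics/m5.png

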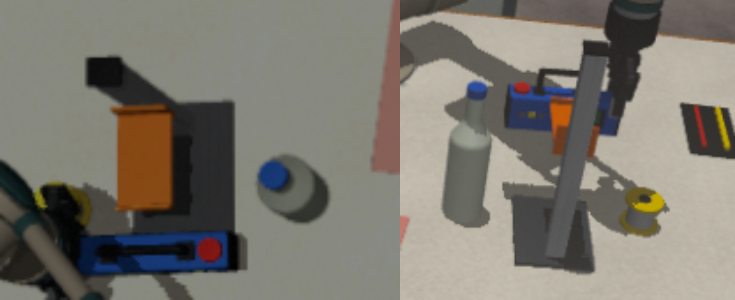

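The left crop shows the tester in front of the lip, its handle at (145,252) facing the orange hook at (145,160), with the bottle clear at (290,185). The right crop shows it level behind the post, so I'm sliding the window over the hook.

>>> servo_tool([
  {"dp": [0, 0.05, 0.006], "delta_rot": [0, 0, 0], "fingers": 0},
  {"dp": [0, 0.08, 0], "delta_rot": [0, 0, 0], "fingers": 0},
  {"dp": [0, 0.08, 0], "delta_rot": [0, 0, 0], "fingers": 0},
  {"dp": [0, 0.03, 0], "delta_rot": [0, 0, 0], "fingers": 0},
])

```text
clock: 17.45
position: [0.3798, 0.4438, 0.2374]
ee_rot: [0.001, 0.686, 0.728, 0.001]
contact_force: [-0.2, -0.5, -3.6]
width: 0.0381
gripper_force: 116.8
```

>>> servo_tool([
  {"dp": [0, 0.03, 0], "delta_rot": [0, 0, 0], "fingers": 0},
  {"dp": [0, 0.06, 0], "delta_rot": [0, 0, 0], "fingers": 0},
  {"dp": [0, 0.06, 0], "delta_rot": [0, 0, 0], "fingers": 0},
  {"dp": [0, 0.045, 0], "delta_rot": [0, 0, 0], "fingers": 0},
  {"dp": [0, 0, 0], "delta_rot": [0, 0, 0], "fingers": 0},
])

```text
clock: 17.95
position: [0.4174, 0.4459, 0.2371]
ee_rot: [0.0, 0.686, 0.728, 0.0]
contact_force: [-1.0, 0.2, -3.9]
width: 0.0377
gripper_force: 116.8
```

```bash
python3 go.py 0.418 0.4455 0.2175 3.6; python3 m3.py a3
```

```text
t 17.95 pos [0.4174 0.4459 0.2371] yaw 3.38 w 0.0377 gf 116.8 F [-1.   0.2 -3.9] q [ 0.7   0.37  1.53 -0.    1.24  0.65]
dp [-0.002  0.003  0.098] rot [ 0.01  -0.002 -0.038]
scene red 41 med [0.4307 0.3024 0.1949] rng [0.4181 0.2923 0.1912] [0.4403 0.3127 0.1985] dx/dy 0.048 dz/dy 0.066
scene bar 68 med [0.4266 0.3434 0.2259] rng [0.4212 0.3254 0.2126] [0.5062 0.3657 0.2314] dx/dy 0.631 dz/dy 0.139
scene blue 402 med [0.4415 0.3338 0.153 ] rng [0.4114 0.2913 0.1311] [0.4492 0.4494 0.1894] dx/dy -0.090 dz/dy 0.003
top red 61 med [0.4232 0.3017 0.1943] rng [0.4146 0.2919 0.188 ] [0.4335 0.3129 0.2012] dx/dy -0.010 dz/dy -0.152
top bar 101 med [0.4203 0.3598 0.2276] rng [0.4145 0.3231 0.2126] [0.5017 0.3989 0.2369] dx/dy -0.043 dz/dy 0.030
top blue 26 med [0.4144 0.3404 0.1873] rng [0.3978 0.2832 0.1561] [0.4393 0.4313 0.1939] dx/dy -0.176 dz/dy -0.007
```

>>> servo_tool([
  {"dp": [0, 0, 0.04], "delta_rot": [0, 0, 0], "fingers": 0},
  {"dp": [0, 0, 0.03], "delta_rot": [0, 0, 0], "fingers": 0},
  {"dp": [0, 0, 0.01], "delta_rot": [0, 0, 0], "fingers": 0},
  {"dp": [0, 0, 0], "delta_rot": [0, 0, 0], "fingers": 0},
])

```text
clock: 18.45
position: [0.4151, 0.4455, 0.2205]
ee_rot: [-0.0, 0.685, 0.728, -0.001]
contact_force: [0.7, -0.1, -3.3]
width: 0.0377
gripper_force: 116.8
```

>>> servo_tool([
  {"dp": [0, 0, 0.008], "delta_rot": [0, 0, 0], "fingers": 0},
  {"dp": [0, 0, 0], "delta_rot": [0, 0, 0], "fingers": 0},
  {"dp": [0, 0, 0], "delta_rot": [0, 0, 0], "fingers": 0},
])

```text
clock: 18.75
position: [0.4158, 0.4458, 0.2198]
ee_rot: [0.0, 0.686, 0.728, 0.0]
contact_force: [0.8, -0.2, -3.6]
width: 0.0379
gripper_force: 116.8
```

```bash
python3 go.py 0.418 0.4455 0.2175 3.6; python3 m3.py a4 | grep red
```

```text
t 18.75 pos [0.4158 0.4458 0.2198] yaw 3.44 w 0.0379 gf 116.8 F [ 0.8 -0.2 -3.6] q [ 0.71  0.38  1.56 -0.    1.2   0.65]
dp [-0.002  0.011  0.012] rot [ 0.003 -0.001 -0.028]
scene red 42 med [0.4286 0.3021 0.1778] rng [0.4181 0.2921 0.1754] [0.4386 0.3122 0.1809] dx/dy 0.113 dz/dy 0.079
top red 61 med [0.4225 0.3008 0.1769] rng [0.4143 0.2912 0.1698] [0.4333 0.3113 0.1837] dx/dy -0.056 dz/dy 0.057
```

>>> servo_tool([
  {"dp": [0, 0, 0.007], "delta_rot": [0, 0, 0], "fingers": 0},
  {"dp": [0, 0, 0], "delta_rot": [0, 0, 0], "fingers": 0},
  {"dp": [0, 0, 0], "delta_rot": [0, 0, 0], "fingers": 0},
])

```text
clock: 19.15
position: [0.4158, 0.4458, 0.2184]
ee_rot: [0.0, 0.686, 0.728, 0.0]
contact_force: [0.1, -0.2, -2.4]
width: 0.0379
gripper_force: 116.9
```

>>> servo_tool([
  {"dp": [0, 0, 0.005], "delta_rot": [0, 0, 0], "fingers": 0},
  {"dp": [0, 0, 0], "delta_rot": [0, 0, 0], "fingers": 0},
  {"dp": [0, 0, 0], "delta_rot": [0, 0, 0], "fingers": 0},
])

```text
clock: 19.45
position: [0.4159, 0.4456, 0.2179]
ee_rot: [0.0, 0.686, 0.728, 0.0]
contact_force: [-0.2, -2.2, 2.0]
width: 0.0378
gripper_force: 117.6
```

>>> servo_tool([
  {"dp": [0, 0, -0.002], "delta_rot": [0, 0, 0], "fingers": 0},
  {"dp": [0, 0, 0], "delta_rot": [0, 0, 0], "fingers": 0},
  {"dp": [0, 0, 0], "delta_rot": [0, 0, 0], "fingers": 0.52},
  {"dp": [0, 0, 0], "delta_rot": [0, 0, 0], "fingers": 0.6},
  {"dp": [0, 0, 0], "delta_rot": [0, 0, 0], "fingers": 0.85},
])

```text
clock: 19.95
position: [0.4156, 0.4459, 0.2173]
ee_rot: [-0.0, 0.686, 0.728, -0.0]
contact_force: [1.4, -0.5, -0.2]
width: 0.0642
gripper_force: 0.0
```

>>> servo_tool([
  {"dp": [0, 0, 0], "delta_rot": [0, 0, 0], "fingers": 0.85},
  {"dp": [0, 0, 0], "delta_rot": [0, 0, 0], "fingers": 0.85},
  {"dp": [0, 0, 0], "delta_rot": [0, 0, 0], "fingers": 0.85},
])

```text
clock: 20.25
position: [0.4157, 0.4458, 0.2176]
ee_rot: [-0.0, 0.686, 0.728, -0.0]
contact_force: [0.8, -0.2, 0.0]
width: 0.0727
gripper_force: 0.0
```

```bash
python3 go.py 0.418 0.4455 0.2175 3.6; python3 m3.py a5
```

```text
t 20.25 pos [0.4157 0.4458 0.2176] yaw 3.44 w 0.0727 gf 0.0 F [ 0.8 -0.2  0. ] q [0.71 0.38 1.56 0.   1.19 0.65]
dp [-0.002  0.012  0.   ] rot [-0.001  0.001 -0.028]
scene red 40 med [0.4284 0.3023 0.1765] rng [0.4155 0.2919 0.1725] [0.4368 0.3128 0.1795] dx/dy -0.038 dz/dy -0.076
scene bar 80 med [0.4256 0.3437 0.2064] rng [0.4193 0.3247 0.1917] [0.5046 0.3647 0.2132] dx/dy 0.686 dz/dy 0.166
scene blue 457 med [0.4402 0.3378 0.1413] rng [0.4101 0.2911 0.1122] [0.4479 0.4472 0.1716] dx/dy -0.095 dz/dy 0.022
top red 60 med [0.4234 0.3011 0.1768] rng [0.4143 0.2898 0.1705] [0.4331 0.3118 0.1851] dx/dy -0.012 dz/dy -0.147
top bar 95 med [0.4199 0.3601 0.2085] rng [0.4156 0.3234 0.1938] [0.5019 0.3979 0.2163] dx/dy -0.014 dz/dy 0.044
top blue 23 med [0.426  0.3135 0.1651] rng [0.3956 0.2818 0.1246] [0.4393 0.4396 0.173 ] dx/dy -0.234 dz/dy 0.005
```

>>> servo_tool([
  {"dp": [0, 0, -0.05], "delta_rot": [0, 0, 0], "fingers": 0.85},
  {"dp": [0, 0, -0.1], "delta_rot": [0, 0, 0], "fingers": 0.85},
  {"dp": [0, 0, -0.2], "delta_rot": [0, 0, 0], "fingers": 0.85},
  {"dp": [0, 0, -0.2], "delta_rot": [0, 0, 0], "fingers": 0.85},
  {"dp": [0.05, -0.1, -0.1], "delta_rot": [0, 0, 0], "fingers": 0.85},
])

```text
clock: 20.85
position: [0.3977, 0.4546, 0.3523]
ee_rot: [0.001, 0.687, 0.727, 0.004]
contact_force: [0.1, 0.3, 0.3]
width: 0.0725
gripper_force: 0.0
```

>>> servo_tool([
  {"dp": [0.1, -0.2, 0], "delta_rot": [0, 0, 0], "fingers": 0.85},
  {"dp": [0.1, -0.2, 0], "delta_rot": [0, 0, 0], "fingers": 0.85},
  {"dp": [0, 0, 0], "delta_rot": [0, 0, 0], "fingers": 0.85},
  {"dp": [0, 0, 0], "delta_rot": [0, 0, 0], "fingers": 0.85},
  {"dp": [0, 0, 0], "delta_rot": [0, 0, 0], "fingers": 0.85},
])

```text
clock: 21.35
position: [0.3136, 0.4895, 0.348]
ee_rot: [0.0, 0.686, 0.728, 0.0]
contact_force: [-0.3, 0.3, 0.3]
width: 0.0726
gripper_force: 0.0
```

>>> servo_tool([
  {"dp": [0, 0, 0], "delta_rot": [0, 0, 0], "fingers": 0.85},
  {"dp": [0, 0, 0], "delta_rot": [0, 0, 0], "fingers": 0.85},
  {"dp": [0, 0, 0], "delta_rot": [0, 0, 0], "fingers": 0.85},
  {"dp": [0, 0, 0], "delta_rot": [0, 0, 0], "fingers": 0.85},
  {"dp": [0, 0, 0], "delta_rot": [0, 0, 0], "fingers": 0.85},
])

```text
clock: 21.85
position: [0.3132, 0.4896, 0.3475]
ee_rot: [0.0, 0.686, 0.728, -0.0]
contact_force: [-0.9, -0.3, -0.1]
width: 0.0721
gripper_force: 0.0
```

```bash
cat > m6.py <<'E'
from h import *
for n in("scene","top"):
  for k in range(3):
    i,d,c=grab(n); w=cloud(d,c); h=cv2.cvtColor(i,cv2.COLOR_BGR2HSV)
    near=(abs(w[...,0]-.42)<.07)&(abs(w[...,1]-.365)<.1)
    red=((h[...,0]<6)|(h[...,0]>174))&(h[...,1]>170)&(h[...,2]>60)&near
    bar=near&(abs(w[...,2]-.205)<.013)&(h[...,2]<75)&(h[...,1]<140)&(w[...,0]<.45)
    fr=(abs(h[...,0]-113)<12)&(h[...,1]>120)&near&(w[...,2]>.1)
    for nm,m in(("red",red),("bar",bar),("blue",fr)):
        P=w[m]
        if len(P)>5: print(n,nm,len(P),"med",np.median(P,0).round(4),"rng",np.percentile(P,2,0).round(4),np.percentile(P,98,0).round(4))
  cv2.imwrite(f"pics/f{n}.png",i)
a=cv2.imread("pics/ftop.png")[210:330,130:290];b=cv2.imread("pics/fscene.png")[140:310,370:560]
cv2.imwrite("pics/m6.png",np.hstack([cv2.resize(a,(400,300)),cv2.resize(b,(335,300))]))
E
python3 m6.py
```

```text
scene red 40 med [0.4284 0.3024 0.1767] rng [0.4143 0.292  0.173 ] [0.4401 0.3112 0.1798]
scene bar 82 med [0.4245 0.3491 0.2065] rng [0.4176 0.325  0.1945] [0.4294 0.411  0.2115]
scene blue 348 med [0.4409 0.3346 0.1476] rng [0.4204 0.2911 0.1137] [0.4478 0.4483 0.1711]
scene red 38 med [0.4281 0.302  0.1773] rng [0.4177 0.2921 0.1747] [0.4375 0.3108 0.1804]
scene bar 81 med [0.4239 0.3494 0.2062] rng [0.4169 0.3251 0.1946] [0.4307 0.4115 0.2115]
scene blue 333 med [0.4411 0.334  0.1464] rng [0.421  0.2922 0.112 ] [0.4473 0.4489 0.1701]
scene red 39 med [0.4281 0.3021 0.1769] rng [0.4147 0.2921 0.1727] [0.4372 0.3108 0.1799]
scene bar 83 med [0.4237 0.349  0.2061] rng [0.4175 0.3249 0.1939] [0.4296 0.4111 0.2112]
scene blue 350 med [0.4404 0.3374 0.1471] rng [0.4244 0.2919 0.1124] [0.4481 0.4491 0.1699]
top red 60 med [0.4239 0.3009 0.1764] rng [0.4141 0.2903 0.1673] [0.4328 0.3117 0.1841]
top bar 90 med [0.419  0.3619 0.2089] rng [0.4131 0.3242 0.1962] [0.4253 0.4084 0.2153]
top blue 23 med [0.422  0.3125 0.1684] rng [0.3971 0.2814 0.1205] [0.4395 0.4205 0.1925]
top red 60 med [0.4236 0.301  0.1769] rng [0.4136 0.2899 0.1694] [0.4332 0.3117 0.1849]
top bar 88 med [0.4191 0.3599 0.2094] rng [0.4137 0.3235 0.1987] [0.4255 0.4079 0.2149]
top blue 21 med [0.4211 0.3133 0.17  ] rng [0.3973 0.2854 0.1288] [0.4389 0.4239 0.2102]
top red 60 med [0.424  0.3013 0.1756] rng [0.4139 0.2906 0.1677] [0.4335 0.3115 0.1814]
top bar 87 med [0.4191 0.3609 0.2088] rng [0.4133 0.3237 0.1972] [0.4255 0.4083 0.2156]
top blue 20 med [0.4209 0.3124 0.1656] rng [0.3969 0.2818 0.1235] [0.4397 0.4196 0.1967]
```

View pics/m6.png

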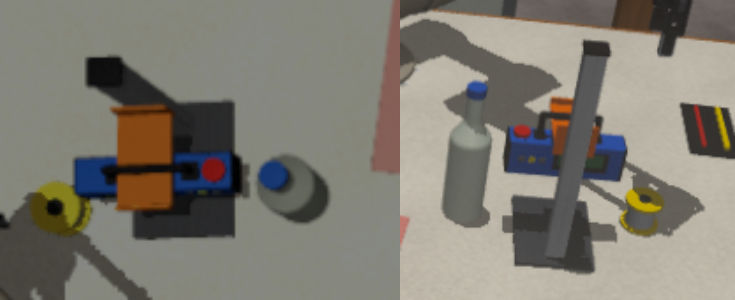

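The left crop shows the bar lying across the tongue behind the lip at (150,170), with bottle and spool untouched. The right crop shows the tester level, and repeated readings agree within about 1 mm, so it is still and I'm handing in.

```bash
python3 -c "
from rig import manip
print(manip.sign_off())"
```

```text
the job is handed in; nothing more can be done
None
```

The job is handed in at about 22 s; no verdict came back. In the last pictures the tester hangs level and still by its handle on the hook behind the lip, its cap pressed home on the mat beforehand, and the bottle and spool look unmoved.

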